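Trim the lamp driver with its sunken push-to-turn knob

TASK

Set the yellow lamp driver: press its sunken knob gently down until the clutch underneath just bites (about 7 N on the clutch is right, 10 N ruins it), and keep it pressed while you turn it so that the white pointer round the well comes to lie over the green dot, not going to the red one. Then let the knob go so that it springs right back up; do not lean on the driver's case, and leave the lens, the orange dish and the screwdriver where they are.

Things in the scene. Friction and masses are not known exactly. Their poses are not given: they have to be found in the camera images.
- housing: yellow lamp driver unit, fixed to the bench, 150 x 150 mm, 95 mm high, yaw varies. Origin at the centre of its underside, z up. In the middle of its top is a round well, 72 mm across and 45 mm deep, with plain upright walls; the flat top and the well's walls are rigid.
- knob_unit: fixed mounting that carries the knob; origin as the housing's, on the well's axis. Its hidden clutch: after 1 to 10 mm of downward travel (differs each time, cannot be seen) the knob meets a sprung plate, 4 N per mm. Borne on with 4.5 N or more the plate, and the pointer with it, turns along with the knob, same angle, same way; with less it slips; above 10 N it is ruined.
- knob_top (a point): centre of the top face of the round black fluted knob, 20 mm across, 24 mm tall, on the well's upright axis. At rest its top is 5 mm below the housing's top (90 mm above the bench), with 26 mm from its side to the well's wall: fingers must go in part-closed. A spring holds it up (2.5 N at rest, 4 N at the end of its 14 mm downward travel). Unpressed it spins freely and drives nothing.
- pointer_tip (a point): tip of the white pointer on the black index ring round the well, 52 mm from the well's axis, flush with the housing's top; it cannot be pushed directly. It stays where it is left (friction 0.0125 N m).
- pointer (a joint): angle of the pointer, rad: 0 when it points along the housing's +x axis (away from the robot), growing clockwise seen from above; stops at -1.3 and 1.3.
- green_dot: flat green dot, 12 mm across, on the housing's top, 49 to 56 mm from the well's axis and 51 to 58 degrees to one side of the housing's +x axis: the target of the pointer. Origin at its centre.
- red_dot: flat red dot, 12 mm across, likewise on the other side (which side is which varies). Origin at its centre.
- lens_mid (a point): black camera lens standing on the bench, 66 mm across, 75 mm high, loose; point at its centre.
- dish_mid (a point): orange printed dish, 100 mm across, 35 mm high, loose; point at its centre.
- driver_grip (a point): screwdriver lying on the bench, loose; point in its handle.
There are look-alikes about, which are no part of the job. There is more than one size of the housing; the one meant has the size given above.

How it is judged:
By the outcome, as a careful person would: the job done as asked, in the order asked, and still so for the second after the job is handed in, with the robot touching nothing.
It also fails if it takes over 45 s, if anything falls off the work surface, if the arm or the gripper's body presses on something with over 40 N, if the wrist force passes 120 N, or if a joint passes its speed limit or range.

ROBOT

A 6-joint arm with a two-finger parallel gripper is mounted at the origin on the work surface. World frame = base frame: x ahead of the robot, y to its left, z up, the work surface at z = 0. Lengths are in mm, angles in rad, forces in N, time in s.
With the tool pointing down it reaches from about 350 to 775 mm from the base axis. Payload 7.3 kg.
Tool frame: the origin (TCP) lies at the very end of the fingers, on their centre line; the grasp point (between the pads) lies 19 mm behind it; z points along the fingers, y is the line along which they close (so a half turn about z gives the same grasp; the last joint's range is limited). The gripper opens to 92 mm and grips with 3 to 60 N. Pads are 19 mm wide; open, the fingers measure 130 mm over their backs; the gripper's body (75 mm by 190 mm) begins 47 mm behind the grasp point.
Start: joints at [-1.313, 0.342, 1.524, -0, 1.275, -0.146], TCP at [206.304, -482.787, 226.741] pointing down, gripper open.
Joint ranges: [-2.53, 2.53], [-0.77, 2.02], [0.04, 2.7], [-1, 4.14], [0.28, 2.66], [-3.11, 3.11]. Speed limits (rad/s): [2.57, 2.57, 3.14, 3.14, 3.14, 3.14].

INTERFACE

Orientations are given as [roll, pitch, yaw] about the fixed x, y, z axes, in that order (R = Rz(yaw) Ry(pitch) Rx(roll)).
In Python, from plant import * gives the robot as it stands.
- The arm moves only by the tool arm_command, never from a script. Its arguments are lists of equal length, an entry for each row: "gripper": the finger opening in mm, from 0 to 91.8; "dp": the shift along the tool's x, y, z in units of 25 mm (1.0 is 25 mm), a list of three; "twist": the turn about the tool's z in units of 5 degrees (1.0 is 5 degrees). A call has exactly 5 rows; each row shifts and turns the commanded pose from where the row before left it, along the tool's axes as they then stand; what a row does not reach is not made up. A row lasts 1/8 s, in which the tool goes at most 62.5 mm and 10.7 degrees, less where a joint would pass 70% of its speed; a pose out of reach is approached as far as the arm can. A call is refused whole if a number of a shift passes 1 or a number of a turn 1, either way. A call with a gripper value outside its range is refused whole. The fingers move at their own pace and stop on an object; the grip force is fixed at half the most. Time passes only in rows, so rows that do not move let the fingers close, or fill a call up. It gives the time, the measured TCP pose, the force, the opening and the grip force at its end, in the units of the state.
- get_obs(): the state, without advancing time (a new reading comes with each control period).
- capture(name): name is "side" or "top" or "wrist"; returns the picture (480x640x3 uint8, red, green, blue); there is no depth.
- get_calibration(name): a dict with "mtx" (3x3 intrinsics, pixels), "position" and "attitude" of the camera in the world; the wrist camera has in their place "mount" (4x4, takes a point from camera to tool coordinates, whose origin is the TCP and whose axes are the flange's). Camera axes: x right, y down, z forward; pixel columns grow to the right and rows downward; lengths in mm; the calibration is good to about 2 mm. A picture is of the moment at which its call begins: read the wrist's pose just before it. get_calibration takes no time and is no camera call.
- close_job(): hands the job in; it is judged then, once.
The state is a dict: "time": time; "joint_positions": joint angles; "dq": joint speeds; "tau": joint torques, N m; "tool_pos": TCP position; "tcp_rot": TCP orientation; "contact_force": force on the tool from outside, world axes, zero at the start; "moment": the same for the moment, N m; "grip_width": finger opening in mm; "finger_force": force on a finger pad.
Only numpy, scipy, OpenCV 4.12 (cv2) and the standard library are available. Lean on these libraries where they do the work, as an engineer would, in place of code of your own. Each camera call takes 0.05 s, during which the arm holds its last target. There are 200 camera calls.

## Working session

There is one attempt and no reset: what is moved stays moved. The work goes in short steps, Python scripts to look and compute and a tool call to move; the robot and the scene stay as the last step left them, time stands still between calls to the robot, and variables do not carry over. Pictures are saved under pics/ and viewed, at most 10 in all, crops included, and the job is handed in when it is done.

Besides the shell and the picture viewer there is one more tool, called as name(argument=value, ...) on one line, values as JSON. arm_command: Moves the arm, as the interface text tells. Its arguments: {"type":"object","properties":{"gripper":{"type":"array"},"dp":{"type":"array"},"twist":{"type":"array"}},"required":["gripper","dp","twist"]}

```bash
mkdir -p pics; ls; python3 - <<'E'
from plant import *
import cv2
o=get_obs();print(o)
for n in("top","side"):
    cv2.imwrite(f"pics/{n}0.png",capture(n)[...,::-1]);print(n,get_calibration(n))
print(get_calibration("wrist"))
E
```

```text
pics
{'time': 0.0, 'joint_positions': array([-1.31300484e+00,  3.42737808e-01,  1.52503331e+00, -6.39280594e-06,
        1.27540987e+00, -1.46000096e-01]), 'dq': array([ 0.00043516,  0.00058527, -0.00102458, -0.00052654,  0.00026166,
       -0.00099285]), 'tau': array([-1.24550301e-03, -4.31246173e+01, -2.44222587e+01,  7.16038956e-02,
        5.59325656e-02, -1.30313178e-04]), 'tool_pos': array([ 206.18725536, -482.36094266,  226.03145748]), 'tcp_rot': array([-3.14002032e+00, -2.25026788e-04,  4.03793277e-01]), 'contact_force': array([ 0.86370729,  0.00696363, -0.02074175]), 'moment': array([-0.05141647, -0.01348776, -0.02085666]), 'finger_force': 0.0, 'grip_width': 91.85843462678612}
top {'mtx': array([[585.96160569,   0.        , 323.59300257],
       [  0.        , 585.96160569, 246.60561558],
       [  0.        ,   0.        ,   1.        ]]), 'position': array([ 401.30273455,  -15.61812443, 1125.85659268]), 'attitude': array([-3.03946404,  0.02407893, -1.55093293])}
side {'mtx': array([[447.74061872,   0.        , 326.45770839],
       [  0.        , 447.74061872, 238.88333361],
       [  0.        ,   0.        ,   1.        ]]), 'position': array([114.58324804, 772.20819178, 600.54935766]), 'attitude': array([-2.10174747e+00,  5.51689396e-05, -2.66586354e+00])}
{'mtx': array([[367.62816029,   0.        , 321.56369859],
       [  0.        , 367.62816029, 238.9473241 ],
       [  0.        ,   0.        ,   1.        ]]), 'mount': array([[-3.20093056e-04, -9.65992560e-01, -2.58569663e-01,
         7.01373396e+01],
       [ 9.99999849e-01, -4.24752606e-04,  3.48899593e-04,
         8.81206765e-02],
       [-4.46862550e-04, -2.58569512e-01,  9.65992550e-01,
        -1.57812191e+02],
       [ 0.00000000e+00,  0.00000000e+00,  0.00000000e+00,
         1.00000000e+00]])}
```

View pics/top0.png

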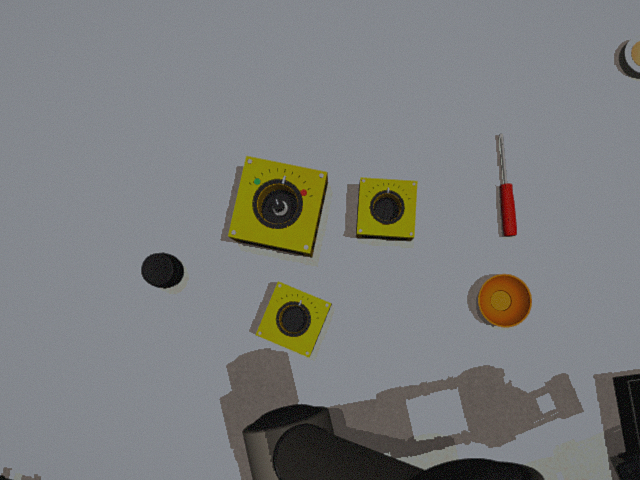

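View pics/side0.png

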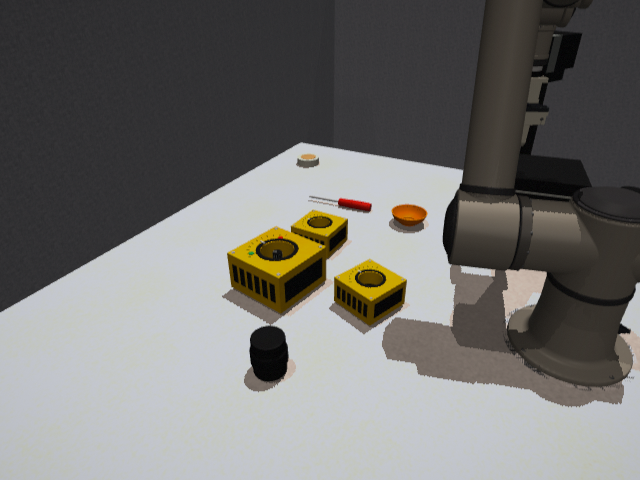

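The top view shows three yellow units: a big one with green and red dots at (278,205), and smaller look-alikes at (387,209) and (293,319). The lens is at (162,270), the dish at (503,300) and the screwdriver at (507,195). I choose the one at (278,205) and check its size and a close crop.

```bash
cat > h.py <<'E'
from plant import *
import cv2, numpy as np
from scipy.spatial.transform import Rotation as R
def cam(n,o=None):
    c=get_calibration(n)
    if n!="wrist": return c["mtx"],R.from_euler("xyz",c["attitude"]).as_matrix(),np.array(c["position"])
    T=np.eye(4);T[:3,:3]=R.from_euler("xyz",o["tcp_rot"]).as_matrix();T[:3,3]=o["tool_pos"];T=T@c["mount"]
    return c["mtx"],T[:3,:3],T[:3,3]
def ray(c,uv,z):
    d=c[1]@np.linalg.inv(c[0])@np.array([uv[0],uv[1],1.]);return c[2]+d*(z-c[2][2])/d[2]
def proj(c,p):
    q=c[0]@c[1].T@(np.asarray(p)-c[2]);return q[:2]/q[2]
def blob(m,k=0):
    n,l,s,ce=cv2.connectedComponentsWithStats(m.astype(np.uint8));i=np.argsort(-s[1:,4])
    return [(ce[j+1],s[j+1,4]) for j in i[:4]]
E
python3 - <<'E'
from h import *
im=cv2.imread("pics/top0.png");c=cam("top")
for uv in[(247,157),(327,171),(314,254),(230,237),(278,205)]: print(uv,ray(c,uv,95).round(1))
for uv in [(358,178),(417,181)]: print(ray(c,uv,70).round(1))
hsv=cv2.cvtColor(im,cv2.COLOR_BGR2HSV);b=np.zeros(hsv.shape[:2],bool);b[155:258,228:330]=1
g=b&(hsv[...,0]>40)&(hsv[...,0]<90)&(hsv[...,1]>120)&(hsv[...,2]>60)
r=b&((hsv[...,0]<8)|(hsv[...,0]>172))&(hsv[...,1]>120)&(hsv[...,2]>60)
for m in(g,r): 
    for p,a in blob(m)[:2]: print(p,a,ray(c,p,95).round(1))
cv2.imwrite("pics/crop.png",cv2.resize(im[150:262,225:335],None,fx=5,fy=5,interpolation=cv2.INTER_CUBIC))
E
```

```text
(247, 157) [666.4 152.6  95. ]
(327, 171) [642.8   7.9  95. ]
(314, 254) [493.  28.  95.]
(230, 237) [520.7 178.2  95. ]
(278, 205) [579.7  94.2  95. ]
[636.4 -48.6  70. ]
[ 632.4 -156.2   70. ]
[256.82857143 181.        ] 35 [622.7 133.5  95. ]
[302.85185185 192.48148148] 27 [603.1  50.3  95. ]
```

View pics/crop.png

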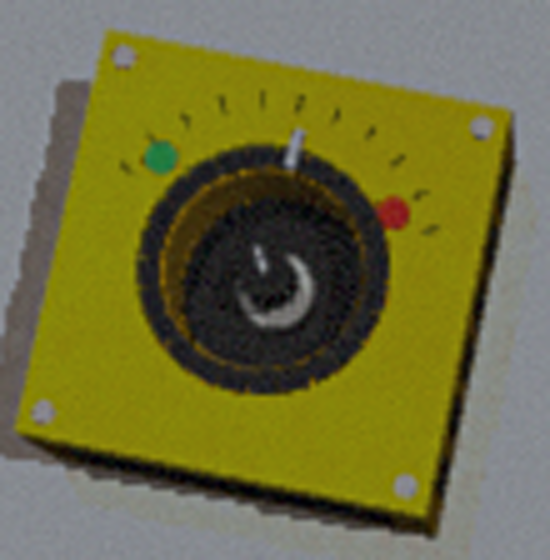

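The crop confirms it: side about 147 mm, green dot at (257,181), red at (303,192), white pointer tip near (284,177) and the white-marked knob in the middle of the well. The pointer must go toward +y, which is negative twist. I move over it now, with the fingers part-closed.

arm_command(gripper=[26,26,26,26,26], dp=[[0.9,-0.6,0],[0.9,-0.6,0],[0.9,-0.6,0],[0.9,-0.6,0],[0.9,-0.6,0]], twist=[0,0,0,0,0])

```text
time: 0.72
tool_pos: [280.6, -368.7, 226.4]
tcp_rot: [-3.141, 0.0, 0.404]
contact_force: [-0.7, -0.9, -0.1]
grip_width: 46.4
finger_force: 0.0
```

arm_command(gripper=[26,26,26,26,26], dp=[[0.9,-0.6,0],[0.9,-0.6,0],[0.9,-0.6,0],[0.9,-0.6,0],[0.9,-0.6,0]], twist=[0,0,0,0,0])

```text
time: 1.35
tool_pos: [354.5, -255.5, 226.5]
tcp_rot: [-3.141, 0.0, 0.404]
contact_force: [0.6, 0.3, 1.2]
grip_width: 26.3
finger_force: 0.0
```

arm_command(gripper=[26,26,26,26,26], dp=[[0.9,-0.6,0],[0.9,-0.6,0],[0.9,-0.6,0],[0.9,-0.6,0],[0.9,-0.6,0]], twist=[0,0,0,0,0])

```text
time: 1.98
tool_pos: [428.5, -142.4, 226.5]
tcp_rot: [-3.141, 0.0, 0.404]
contact_force: [-1.2, 0.8, 0.4]
grip_width: 26.1
finger_force: 0.0
```

arm_command(gripper=[26,26,26,26,26], dp=[[0.9,-0.6,0],[0.9,-0.6,0],[0.9,-0.6,0],[0.9,-0.6,0],[0.9,-0.6,0]], twist=[0,0,0,0,0])

```text
time: 2.6
tool_pos: [502.4, -29.2, 226.4]
tcp_rot: [-3.141, 0.001, 0.404]
contact_force: [0.2, -0.5, 0.4]
grip_width: 26.1
finger_force: 0.0
```

arm_command(gripper=[26,26,26,26,26], dp=[[0.9,-0.6,0],[0.9,-0.6,0],[0.9,-0.6,0],[0.9,-0.6,0],[0,0,0]], twist=[0,0,0,0,0])

```text
time: 3.22
tool_pos: [561.6, 61.7, 225.9]
tcp_rot: [-3.141, 0.001, 0.406]
contact_force: [1.0, 0.1, -0.4]
grip_width: 25.9
finger_force: 0.0
```

```bash
python3 - <<'E'
from h import *
o=get_obs();im=capture("wrist")[...,::-1].copy();cv2.imwrite("pics/w1.png",im);np.save("o1.npy",o,allow_pickle=True)
print(o["tool_pos"],o["tcp_rot"],proj(cam("wrist",o),[579.5,94,95]))
E
```

```text
[561.6337879   61.6838451  225.94555191] [-3.14109876e+00  9.10661447e-04  4.05946119e-01] [292.64035871 194.24793469]
```

View pics/w1.png

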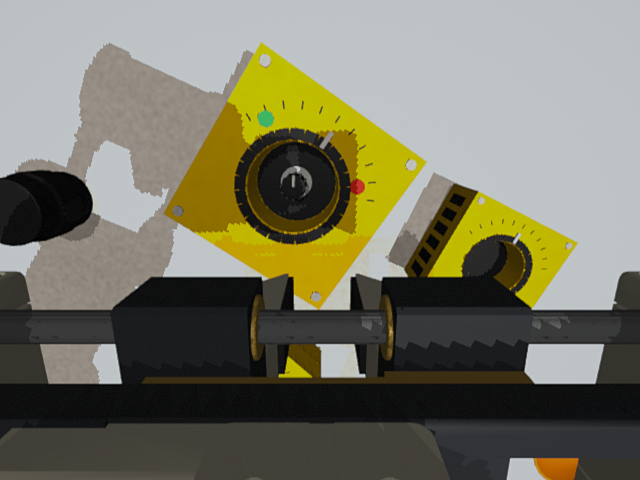

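The wrist view shows the well centred near (293,188), the green dot at (265,118), the red at (357,187) and the pointer near (326,141). I fit the ring and the top's corners for centre and yaw.

```bash
cat > m.py <<'E'
from h import *
def meas(im,o,uv0):
    c=cam("wrist",o);hsv=cv2.cvtColor(im,cv2.COLOR_BGR2HSV);H,S,V=[hsv[...,i].astype(int) for i in range(3)]
    y=((H>18)&(H<36)&(S>120)&(V>80)).astype(np.uint8)
    g=blob((H>50)&(H<90)&(S>90)&(V>80))[0]; out={"g":ray(c,g[0],95)}
    # ring: outermost black (yellow->black) edge along rays from the first-guess centre
    C=ray(c,uv0,95)[:2]
    for _ in range(3):
        P=[]
        for a in np.linspace(0,2*np.pi,180,endpoint=False):
            rr=np.arange(60,36,-.25);d=np.array([np.cos(a),np.sin(a)])
            for r in rr:
                u=proj(c,[*(C+r*d),95]).round().astype(int)
                if not(0<=u[0]<640 and 0<=u[1]<480): break
                if r<50 and V[u[1],u[0]]<70: P.append(C+r*d);break
        P=np.array(P,np.float32);A=np.c_[2*P,np.ones(len(P))]
        w=np.ones(len(P))
        for _ in range(5):
            s=np.linalg.lstsq(A*w[:,None],(P**2).sum(1)*w,rcond=None)[0];r0=np.sqrt(s[2]+s[:2]@s[:2])
            e=np.hypot(*(P-s[:2]).T)-r0;w=1/(1+(e/.7)**2)
        C=s[:2]
    out.update(C=C,r=r0,n=len(P),e=np.median(abs(e)))
    # pointer: bright, unsaturated pixels on the ring
    vv,uu=np.nonzero((S<70)&(V>110));Q=[]
    for u,v in zip(uu,vv):
        p=ray(c,(u,v),95)[:2]
        if 40<np.hypot(*(p-C))<52.5: Q.append(p)
    if Q: out["ptr"]=np.mean(Q,0);out["np"]=len(Q)
    out["ga"]=np.degrees(np.arctan2(*(out["g"][:2]-C)[::-1]));
    if Q: out["pa"]=np.degrees(np.arctan2(*(out["ptr"]-C)[::-1]))
    out["gr"]=np.hypot(*(out["g"][:2]-C))
    r=blob(((H<8)|(H>172))&(S>120)&(V>90))[:2]
    for b in r: p=ray(c,b[0],95)[:2];out["r%d"%b[1]]=(np.hypot(*(p-C)),np.degrees(np.arctan2(*(p-C)[::-1])))
    return out
E
python3 - <<'E'
from m import *
o=np.load("o1.npy",allow_pickle=True).item();im=cv2.imread("pics/w1.png")
d=meas(im,o,(293,187))
for k in d: print(k,np.round(d[k],2))
c=cam("wrist",o)
q=[ray(c,p,95)[:2] for p in[(264,43),(426,162),(320,310),(165,213)]];print(np.round(q,1),np.mean(q,0))
print("knob",ray(c,(295,181),90))
dl=np.r_[d["C"],95]-o["tool_pos"];print(R.from_euler("xyz",o["tcp_rot"]).as_matrix().T@dl/25)
E
```

```text
g [624.18 134.19  95.  ]
C [583.8  96.2]
r 44.99
n 180
e 0.26
ptr [628.73  86.03]
np 75
ga 43.25
pa -12.76
gr 55.43
r157 [ 50.8  -65.32]
[[671.4 153.3]
 [643.1   9. ]
 [496.5  35. ]
 [525.4 182. ]] [584.10548943  94.81568351]
knob [589.20060585  96.32313899  90.        ]
[ 1.36473112 -0.91580481  5.23703439]
```

arm_command(gripper=[25,25,25,25,25], dp=[[0.34,-0.23,0.8],[0.34,-0.23,0.8],[0.34,-0.23,0.8],[0.34,-0.23,0.8],[0,0,0]], twist=[0,0,0,0,0])

```text
time: 3.9
tool_pos: [582.7, 94.9, 144.9]
tcp_rot: [-3.14, 0.003, 0.404]
contact_force: [-0.5, 0.3, -0.2]
grip_width: 25.0
finger_force: 0.0
```

```bash
python3 - <<'E'
from m import *
o=get_obs();im=capture("wrist")[...,::-1].copy();cv2.imwrite("pics/w2.png",im);np.save("o2.npy",o,allow_pickle=True)
c=cam("wrist",o);print(o["tool_pos"],o["tcp_rot"],o["grip_width"])
u0=proj(c,[583.8,96.2,95]);print("ring px",u0)
d=meas(im,o,u0)
for k in d: print(k,np.round(d[k],2))
Rm=R.from_euler("xyz",o["tcp_rot"]).as_matrix();w=o["grip_width"]/2
for p in[(9.5,w,0),(9.5,-w,0),(0,0,0)]: print("tip",p,proj(c,o["tool_pos"]+Rm@np.array(p)))
cv2.imwrite("pics/w2c.png",cv2.resize(im[150:350,190:450],None,fx=3,fy=3,interpolation=cv2.INTER_CUBIC))
E
```

```text
[582.65296267  94.85669986 144.93615853] [-3.14039851  0.00346704  0.40396652] 24.997454893115222
ring px [320.07628578 259.72286881]
g [624.09 134.08  95.  ]
C [578.86  94.21]
r 48.98
n 180
e 0.61
ptr [625.72  86.4 ]
np 110
ga 41.39
pa -9.46
gr 60.3
r268 [ 51.46 -59.4 ]
tip (9.5, 12.498727446557611, 0) [348.58911728 277.79044633]
tip (9.5, -12.498727446557611, 0) [293.92899863 277.81570769]
tip (0, 0, 0) [321.27071152 297.0211044 ]
```

View pics/w2c.png

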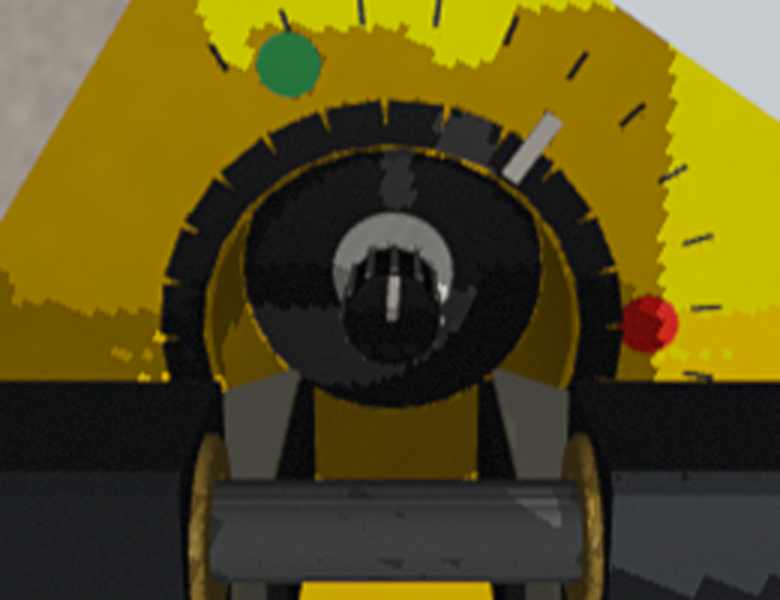

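The crop shows the knob top at full-image (321,255), midway between the fingertips at u=290 and 354 (tip edge v≈274). So tool y is good to about 0.5 mm. Tool x needs a cross-check, because the fingers cut into the ring fit.

```bash
python3 - <<'E'
from m import *
o=np.load("o2.npy",allow_pickle=True).item();c=cam("wrist",o)
Rm=R.from_euler("xyz",o["tcp_rot"]).as_matrix();T=lambda p:(Rm.T@(np.array(p)-o["tool_pos"])).round(2)
k=ray(c,(320.9,255.2),90);print("knob w2",k,T(k))
def fit(im,c,C,vmax):
    V=im.max(2);
    for _ in range(4):
        P=[]
        for a in np.linspace(0,2*np.pi,360,endpoint=False):
            d=np.array([np.cos(a),np.sin(a)])
            for r in np.arange(49,38,-.2):
                u=proj(c,[*(C+r*d),95])
                if u[1]>vmax: break
                if V[int(round(u[1])),int(round(u[0]))]<75: P.append(C+r*d);break
        P=np.array(P)
        from scipy.optimize import least_squares
        s=least_squares(lambda x:np.hypot(*(P-x).T)-45,C,loss="soft_l1",f_scale=.4);C=s.x
    return C,len(P),np.median(abs(np.hypot(*(P-C).T)-45))
print("w2 ring",fit(cv2.imread("pics/w2.png"),c,np.array([582.,95]),268))
r=fit(cv2.imread("pics/w2.png"),c,np.array([582.,95]),268)[0];print(T([*r,95]))
t=cam("top");r=fit(cv2.imread("pics/top0.png"),t,np.array([581.,95]),480);print("top ring",r,T([*r[0],95]))
s=cam("side");print("side px",proj(s,[582.6,94.9,95]))
im=cv2.imread("pics/side0.png");r=fit(im,s,np.array([582.,95]),480);print("side ring",r,T([*r[0],95]))
E
```

```text
knob w2 [585.10981639  96.24030075  90.        ] [ 2.99 -0.24 54.93]
w2 ring (array([583.95442359,  96.14397059]), 188, np.float64(0.20526206949148929))
[ 1.88 -0.61 49.93]
top ring (array([582.57280228,  95.70219337]), 356, np.float64(0.4009997161781875)) [ 0.43 -0.75 49.94]
side px [277.10445298 249.39718454]
side ring (array([584.74053359,  94.05083018]), 358, np.float64(0.599617698910162)) [ 1.78  1.62 49.93]
```

Sources disagree on tool x by about 1.5 mm, so I turn 75° for a look in which that axis lies across the picture, then turn back.

arm_command(gripper=[25,25,25,25,25], dp=[[0,0,0],[0,0,0],[0,0,0],[0,0,0],[0,0,0]], twist=[-1,-1,-1,-1,-1])

```text
time: 4.58
tool_pos: [584.0, 94.4, 148.0]
tcp_rot: [3.14, -0.001, 0.843]
contact_force: [-0.2, 0.3, -0.0]
grip_width: 24.8
finger_force: 0.0
```

arm_command(gripper=[25,25,25,25,25], dp=[[0,0,0],[0,0,0],[0,0,0],[0,0,0],[0,0,0]], twist=[-1,-1,-1,-1,-1])

```text
time: 5.2
tool_pos: [584.0, 94.4, 148.0]
tcp_rot: [3.14, -0.0, 1.279]
contact_force: [0.5, -0.4, 0.1]
grip_width: 25.3
finger_force: 0.0
```

arm_command(gripper=[25,25,25,25,25], dp=[[0,0,0],[0,0,0],[0,0,0],[0,0,0],[0,0,0]], twist=[-1,-1,-1,-1,-1])

```text
time: 5.82
tool_pos: [584.0, 94.4, 148.0]
tcp_rot: [3.14, 0.0, 1.715]
contact_force: [-0.2, 0.8, -0.5]
grip_width: 25.2
finger_force: 0.0
```

```bash
cat >> m.py <<'E'
from scipy.optimize import least_squares
def fit(im,c,C,vmax):
    V=im.max(2)
    for _ in range(4):
        P=[]
        for a in np.linspace(0,2*np.pi,360,endpoint=False):
            d=np.array([np.cos(a),np.sin(a)])
            for r in np.arange(49,38,-.2):
                u=proj(c,[*(C+r*d),95])
                if u[1]>vmax: break
                if V[int(round(u[1])),int(round(u[0]))]<75: P.append(C+r*d);break
        P=np.array(P);C=least_squares(lambda x:np.hypot(*(P-x).T)-45,C,loss="soft_l1",f_scale=.4).x
    return C,len(P),np.median(abs(np.hypot(*(P-C).T)-45))
E
python3 - <<'E'
from m import *
o=get_obs();im=capture("wrist")[...,::-1].copy();cv2.imwrite("pics/w3.png",im);np.save("o3.npy",o,allow_pickle=True)
c=cam("wrist",o);print(o["tool_pos"],o["tcp_rot"])
o2=np.load("o2.npy",allow_pickle=True).item()
M=[]
for n,q in(("w2",o2),("w3",o)):
    C=fit(cv2.imread(f"pics/{n}.png"),cam("wrist",q),np.array([583.,95.5]),268);Rm=R.from_euler("xyz",q["tcp_rot"]).as_matrix()
    print(C, (Rm.T@(np.r_[C[0],95]-q["tool_pos"])).round(2));M.append((C[0],Rm[:2,:2]))
# C_meas = C_true + R*b, solve C_true and b
A=np.vstack([np.hstack([np.eye(2),m[1]]) for m in M]);s=np.linalg.solve(A,np.r_[M[0][0],M[1][0]]);print("true,bias",s)
E
```

```text
[584.03055405  94.41721602 147.98851355] [3.13975046e+00 4.93754908e-04 1.71532297e+00]
(array([583.50588681,  95.29844079]), 188, np.float64(0.20628290671374216)) [ 1.130e+00 -1.000e-02  4.993e+01]
(array([584.00902429,  96.14180614]), 197, np.float64(0.2010201344687701)) [ 1.74  0.13 52.99]
true,bias [ 5.83209251e+02  9.60471736e+01 -2.15413101e-02  8.05065266e-01]
```

Now settled, the ring centre is (583.9, 96.1); three wrist views agree and the top view is within 1.4 mm. The TCP stands at (584.0, 94.4). I turn back, shift 1.7 mm and come down to just above the top.

arm_command(gripper=[25,25,25,25,25], dp=[[0.07,0,0.2],[0,0,0.2],[0,0,0.2],[0,0,0.2],[0,0,0.2]], twist=[1,1,1,1,1])

```text
time: 6.5
tool_pos: [583.8, 96.3, 122.6]
tcp_rot: [3.14, -0.0, 1.272]
contact_force: [0.6, -0.3, 0.0]
grip_width: 24.9
finger_force: 0.0
```

arm_command(gripper=[25,25,25,25,25], dp=[[0,0,0.2],[0,0,0.2],[0,0,0.2],[0,0,0],[0,0,0]], twist=[1,1,1,1,1])

```text
time: 7.12
tool_pos: [583.8, 96.3, 107.6]
tcp_rot: [3.14, -0.001, 0.835]
contact_force: [0.6, -0.1, 0.4]
grip_width: 25.3
finger_force: 0.0
```

arm_command(gripper=[25,25,25,25,25], dp=[[0,0,0],[0,0,0],[0,0,0],[0,0,0],[0,0,0]], twist=[1,1,1,1,0])

```text
time: 7.75
tool_pos: [583.8, 96.3, 107.6]
tcp_rot: [3.141, -0.001, 0.491]
contact_force: [-0.1, -0.7, -0.1]
grip_width: 25.2
finger_force: 0.0
```

```bash
python3 - <<'E'
from m import *
o=get_obs();im=capture("wrist")[...,::-1].copy();cv2.imwrite("pics/w4.png",im);np.save("o4.npy",o,allow_pickle=True)
c=cam("wrist",o);print(o["tool_pos"],o["tcp_rot"],proj(c,[583.9,96.1,90]),proj(c,o["tool_pos"]))
cv2.imwrite("pics/w4c.png",cv2.resize(im[130:330,190:450],None,fx=3,fy=3,interpolation=cv2.INTER_CUBIC))
E
```

```text
[583.76239074  96.31937154 107.55196938] [ 3.14082996e+00 -1.11548891e-03  4.90517810e-01] [321.63163985 282.84302121] [321.12726346 296.98598042]
```

View pics/w4c.png

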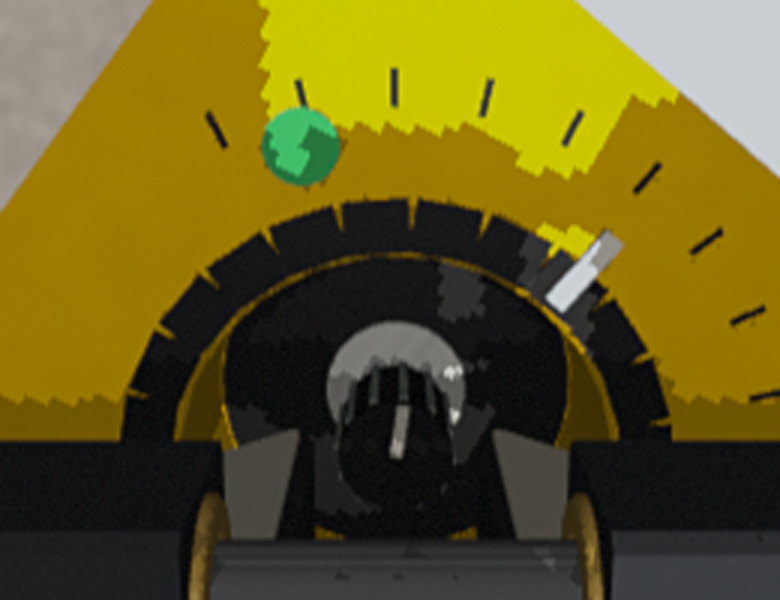

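The crop shows the knob top (about (322,278) full-image) midway between the fingertips, with the pointer at about (390,221) and the green dot at (290,179). I go down into the well, slowly.

arm_command(gripper=[25,25,25,25,25], dp=[[0,0,0.2],[0,0,0.2],[0,0,0.2],[0,0,0.1],[0,0,0]], twist=[0,0,0,0,0])

```text
time: 8.43
tool_pos: [583.3, 96.7, 88.9]
tcp_rot: [-3.141, 0.001, 0.491]
contact_force: [-0.7, -0.5, 0.5]
grip_width: 25.1
finger_force: 0.0
```

arm_command(gripper=[25,25,25,25,25], dp=[[0,0,0.2],[0,0,0.2],[0,0,0.2],[0,0,0],[0,0,0]], twist=[0,0,0,0,0])

```text
time: 9.05
tool_pos: [583.5, 96.6, 74.2]
tcp_rot: [3.141, -0.0, 0.491]
contact_force: [-0.3, 0.3, 0.3]
grip_width: 25.3
finger_force: 0.0
```

```bash
python3 - <<'E'
from plant import *
o=get_obs();print(o["tool_pos"],o["contact_force"],o["moment"],o["tcp_rot"])
E
```

```text
[583.51558972  96.63714784  74.23458123] [-0.32865127  0.34463334  0.29159037] [0.01243575 0.00071866 0.06424776] [ 3.14143992e+00 -9.69400573e-05  4.91034264e-01]
```

No contact on the way. I close on the knob.

arm_command(gripper=[15,15,15,15,15], dp=[[0,0,0],[0,0,0],[0,0,0],[0,0,0],[0,0,0]], twist=[0,0,0,0,0])

```text
time: 9.68
tool_pos: [583.7, 96.5, 74.4]
tcp_rot: [3.141, -0.0, 0.491]
contact_force: [0.8, -1.7, 0.8]
grip_width: 19.0
finger_force: 30.0
```

arm_command(gripper=[15,15,15,15,15], dp=[[0,0,0],[0,0,0],[0,0,0],[0,0,0.02],[0,0,0]], twist=[0,0,0,0,0])

```text
time: 10.3
tool_pos: [583.6, 96.6, 73.8]
tcp_rot: [3.141, -0.0, 0.491]
contact_force: [1.1, -2.8, 2.2]
grip_width: 19.4
finger_force: 30.0
```

Gripped on 19.4 mm with the spring felt at about 2.2 N. Now I press down in 1 mm steps.

arm_command(gripper=[15,15,15,15,15], dp=[[0,0,0.02],[0,0,0.02],[0,0,0],[0,0,0],[0,0,0]], twist=[0,0,0,0,0])

```text
time: 10.92
tool_pos: [583.5, 96.6, 72.8]
tcp_rot: [3.141, -0.0, 0.491]
contact_force: [2.5, -3.1, 2.5]
grip_width: 19.1
finger_force: 30.0
```

arm_command(gripper=[15,15,15,15,15], dp=[[0,0,0.02],[0,0,0.02],[0,0,0],[0,0,0],[0,0,0]], twist=[0,0,0,0,0])

```text
time: 11.55
tool_pos: [583.5, 96.7, 71.7]
tcp_rot: [3.141, -0.0, 0.491]
contact_force: [2.4, -3.2, 2.5]
grip_width: 19.4
finger_force: 30.0
```

arm_command(gripper=[15,15,15,15,15], dp=[[0,0,0.02],[0,0,0.02],[0,0,0],[0,0,0],[0,0,0]], twist=[0,0,0,0,0])

```text
time: 12.18
tool_pos: [583.4, 96.7, 70.7]
tcp_rot: [3.141, -0.0, 0.491]
contact_force: [2.1, -3.1, 3.3]
grip_width: 19.4
finger_force: 30.0
```

arm_command(gripper=[15,15,15,15,15], dp=[[0,0,0.02],[0,0,0.02],[0,0,0],[0,0,0],[0,0,0]], twist=[0,0,0,0,0])

```text
time: 12.8
tool_pos: [583.5, 96.6, 69.7]
tcp_rot: [3.141, -0.0, 0.491]
contact_force: [2.1, -3.3, 2.6]
grip_width: 18.9
finger_force: 30.0
```

arm_command(gripper=[15,15,15,15,15], dp=[[0,0,0.02],[0,0,0.02],[0,0,0],[0,0,0],[0,0,0]], twist=[0,0,0,0,0])

```text
time: 13.42
tool_pos: [583.4, 96.7, 68.7]
tcp_rot: [3.141, -0.0, 0.491]
contact_force: [2.9, -3.8, 4.0]
grip_width: 19.0
finger_force: 30.0
```

arm_command(gripper=[15,15,15,15,15], dp=[[0,0,0.02],[0,0,0.02],[0,0,0],[0,0,0],[0,0,0]], twist=[0,0,0,0,0])

```text
time: 14.05
tool_pos: [583.4, 96.7, 67.7]
tcp_rot: [3.141, -0.0, 0.491]
contact_force: [2.9, -2.9, 2.4]
grip_width: 19.0
finger_force: 30.0
```

arm_command(gripper=[15,15,15,15,15], dp=[[0,0,0.02],[0,0,0.02],[0,0,0],[0,0,0],[0,0,0]], twist=[0,0,0,0,0])

```text
time: 14.68
tool_pos: [583.4, 96.7, 66.7]
tcp_rot: [3.141, -0.0, 0.491]
contact_force: [2.3, -3.9, 3.1]
grip_width: 19.2
finger_force: 30.0
```

arm_command(gripper=[15,15,15,15,15], dp=[[0,0,0.02],[0,0,0.02],[0,0,0],[0,0,0],[0,0,0]], twist=[0,0,0,0,0])

```text
time: 15.3
tool_pos: [583.4, 96.7, 65.7]
tcp_rot: [3.142, 0.0, 0.491]
contact_force: [2.4, -3.1, 3.3]
grip_width: 19.1
finger_force: 30.0
```

arm_command(gripper=[15,15,15,15,15], dp=[[0,0,0.02],[0,0,0.02],[0,0,0],[0,0,0],[0,0,0]], twist=[0,0,0,0,0])

```text
time: 15.92
tool_pos: [583.4, 96.6, 64.7]
tcp_rot: [3.141, -0.0, 0.491]
contact_force: [1.9, -4.4, 2.7]
grip_width: 18.6
finger_force: 30.0
```

arm_command(gripper=[15,15,15,15,15], dp=[[0,0,0.02],[0,0,0.02],[0,0,0],[0,0,0],[0,0,0]], twist=[0,0,0,0,0])

```text
time: 16.55
tool_pos: [583.5, 96.7, 63.9]
tcp_rot: [3.141, -0.0, 0.491]
contact_force: [2.0, -3.7, 5.9]
grip_width: 18.9
finger_force: 30.0
```

The plate is met: 5.9 N in all, so about 2.4 N on it. I go a bit further, then average the noisy force.

arm_command(gripper=[15,15,15,15,15], dp=[[0,0,0.01],[0,0,0.01],[0,0,0.01],[0,0,0],[0,0,0]], twist=[0,0,0,0,0])

```text
time: 17.18
tool_pos: [583.5, 96.7, 63.5]
tcp_rot: [3.141, -0.0, 0.491]
contact_force: [1.7, -2.7, 7.2]
grip_width: 18.9
finger_force: 30.0
```

```bash
cat > f.py <<'E'
from plant import *
import numpy as np
F=[];Z=[];M=[]
for i in range(10):
    o=get_obs();F.append(o["contact_force"]);Z.append(o["tool_pos"]);M.append(o["moment"]);capture("wrist")
print(np.mean(F,0).round(2),np.std(F,0).round(2),np.mean(Z,0).round(2),np.mean(M,0).round(3),o["time"])
E
python3 f.py
```

```text
[ 1.87 -3.06  7.47] [0.58 0.63 0.44] [583.53  96.69  63.47] [-0.589 -0.299 -0.015] 17.625
```

arm_command(gripper=[15,15,15,15,15], dp=[[0,0,0.01],[0,0,0.01],[0,0,0.01],[0,0,0.01],[0,0,0]], twist=[0,0,0,0,0])

```text
time: 18.3
tool_pos: [583.6, 96.7, 62.8]
tcp_rot: [3.141, -0.001, 0.491]
contact_force: [0.8, -4.0, 9.7]
grip_width: 19.0
finger_force: 30.0
```

```bash
python3 f.py
```

```text
[ 0.78 -3.25  9.59] [0.62 0.43 0.48] [583.6   96.71  62.81] [-0.592 -0.183  0.009] 18.75
```

About 5.9 N on the clutch. I add a touch more and begin turning, 15° first.

arm_command(gripper=[15,15,15,15,15], dp=[[0,0,0.012],[0,0,0],[0,0,0],[0,0,0],[0,0,0]], twist=[0,-0.75,-0.75,-0.75,-0.75])

```text
time: 19.42
tool_pos: [583.5, 96.8, 62.6]
tcp_rot: [3.141, -0.001, 0.755]
contact_force: [1.5, -3.3, 9.7]
grip_width: 19.1
finger_force: 30.0
```

```bash
cat > p.py <<'E'
from m import *
import sys
o=get_obs();im=capture("wrist")[...,::-1].copy();cv2.imwrite(f"pics/{sys.argv[1]}.png",im)
c=cam("wrist",o);C=np.array([583.9,96.1]);hsv=cv2.cvtColor(im,cv2.COLOR_BGR2HSV);H,S,V=[hsv[...,i].astype(int) for i in range(3)]
g=blob((H>50)&(H<90)&(S>90)&(V>80))[0];G=ray(c,g[0],95)[:2]-C
Q=[]
for v,u in zip(*np.nonzero((S<70)&(V>100))):
    if v>272: continue
    p=ray(c,(u,v),95)[:2]-C
    if 40<np.hypot(*p)<53: Q.append(p)
Q=np.array(Q);a=np.degrees(np.arctan2(Q[:,1],Q[:,0]))
print("green",np.hypot(*G),np.degrees(np.arctan2(G[1],G[0])),g[1],"ptr n,med,std",len(a),np.median(a),a.std(),np.hypot(*Q.T).max())
print(o["tool_pos"],np.degrees(o["tcp_rot"][2]),o["contact_force"])
E
python3 p.py a1; python3 f.py
```

```text
green 55.30040608236855 43.502050500152386 949 ptr n,med,std 335 1.2415698650287474 1.305069732562833 52.0403614058804
[583.53959271  96.79302614  62.59799303] 43.257382497703624 [ 1.46716747 -3.28962538  9.65935736]
[ 0.59 -3.15 10.17] [0.66 0.41 0.43] [583.55  96.78  62.6 ] [-0.556 -0.138  0.019] 19.925
```

The pointer follows (−12.8° to 1.2°) with about 6.5 N on the clutch, and 42° remain. I turn 40° more in two calls.

arm_command(gripper=[15,15,15,15,15], dp=[[0,0,0],[0,0,0],[0,0,0],[0,0,0],[0,0,0]], twist=[-0.8,-0.8,-0.8,-0.8,-0.8])

```text
time: 20.6
tool_pos: [583.5, 96.8, 62.6]
tcp_rot: [3.141, -0.0, 1.104]
contact_force: [1.4, -3.0, 10.4]
grip_width: 19.3
finger_force: 30.0
```

arm_command(gripper=[15,15,15,15,15], dp=[[0,0,0],[0,0,0],[0,0,0],[0,0,0],[0,0,0]], twist=[-0.8,-0.8,-0.8,-0.8,-0.8])

```text
time: 21.22
tool_pos: [583.3, 96.9, 62.5]
tcp_rot: [3.141, -0.0, 1.453]
contact_force: [-0.2, -3.8, 10.8]
grip_width: 18.9
finger_force: 30.0
```

```bash
python3 p.py a2; python3 f.py
```

```text
green 55.46910775634587 43.445562080370905 861 ptr n,med,std 339 37.95754367040971 1.3148807758489727 52.298958487261615
[583.29442271  96.87147099  62.53106677] 83.2630056861778 [-0.24057854 -3.78314854 10.79304966]
[ 0.26 -2.83 10.53] [0.49 0.65 0.33] [583.32  96.88  62.54] [-0.465 -0.068  0.02 ] 21.725
```

arm_command(gripper=[15,15,15,15,15], dp=[[0,0,0],[0,0,0],[0,0,0],[0,0,0],[0,0,0]], twist=[-0.55,-0.55,0,0,0])

```text
time: 22.4
tool_pos: [583.3, 96.9, 62.5]
tcp_rot: [3.141, -0.0, 1.547]
contact_force: [0.5, -2.3, 10.6]
grip_width: 19.1
finger_force: 30.0
```

```bash
python3 p.py a3; python3 - <<'E'
import cv2
im=cv2.imread("pics/a3.png");cv2.imwrite("pics/a3c.png",cv2.resize(im[100:300,210:470],None,fx=3,fy=3,interpolation=cv2.INTER_CUBIC))
E
```

```text
green 55.911085549070485 43.22024177095785 781 ptr n,med,std 336 43.71325513201238 1.3113250253701696 52.400718325195754
[583.27795852  96.91110511  62.51338103] 88.64236553360432 [ 0.52808162 -2.28174055 10.6255626 ]
```

View pics/a3c.png

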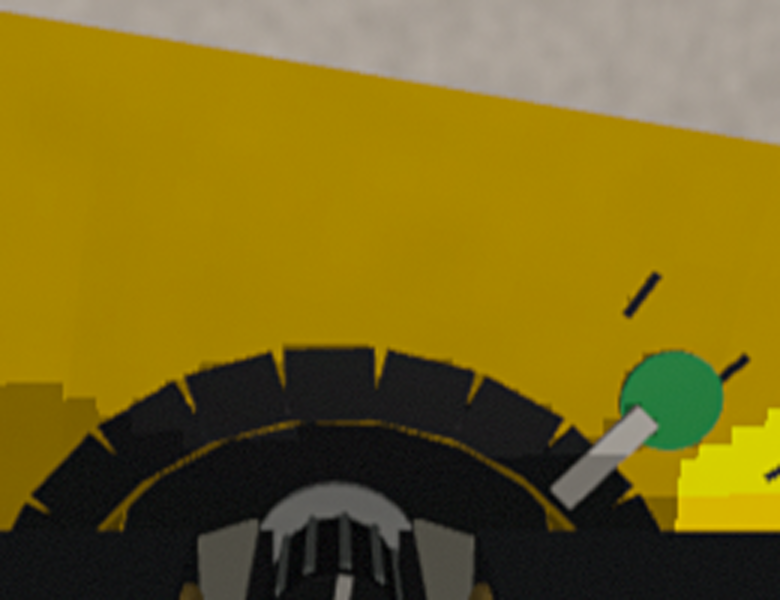

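The crop shows the white pointer lying on the green dot (tip near (425,237), dot at (434,233), full-image). I ease up off the clutch, open, and retreat.

arm_command(gripper=[15,15,15,15,15], dp=[[0,0,-0.06],[0,0,-0.08],[0,0,-0.1],[0,0,-0.06],[0,0,0]], twist=[0,0,0,0,0])

```text
time: 23.08
tool_pos: [583.1, 96.8, 69.0]
tcp_rot: [-3.141, -0.0, 1.547]
contact_force: [0.9, -1.8, 2.7]
grip_width: 19.2
finger_force: 30.0
```

arm_command(gripper=[25,25,25,25,25], dp=[[0,0,0],[0,0,0],[0,0,0],[0,0,0],[0,0,0]], twist=[0,0,0,0,0])

```text
time: 23.7
tool_pos: [583.3, 96.7, 69.1]
tcp_rot: [-3.141, 0.0, 1.547]
contact_force: [-0.2, -0.5, -0.0]
grip_width: 24.8
finger_force: 0.0
```

arm_command(gripper=[25,25,25,25,25], dp=[[0,0,-0.2],[0,0,-0.4],[0,0,-0.4],[0,0,-0.5],[0,0,-0.8]], twist=[0,0,0,0,0])

```text
time: 24.32
tool_pos: [583.2, 96.7, 127.4]
tcp_rot: [-3.141, 0.0, 1.547]
contact_force: [-0.9, -0.1, -0.1]
grip_width: 25.4
finger_force: 0.0
```

arm_command(gripper=[25,25,25,25,25], dp=[[-1,0,-0.8],[-1,0,-0.6],[-1,0,0],[-0.6,0,0],[0,0,0]], twist=[0,0,0,0,0])

```text
time: 24.95
tool_pos: [581.2, 6.0, 161.8]
tcp_rot: [-3.142, -0.0, 1.545]
contact_force: [0.8, 0.4, 0.3]
grip_width: 24.9
finger_force: 0.0
```

```bash
python3 p.py a4; python3 - <<'E'
import cv2
im=cv2.imread("pics/a4.png");cv2.imwrite("pics/a4c.png",cv2.resize(im[0:400,120:640],None,fx=1.5,fy=1.5))
E
```

```text
green 56.00460800658033 43.19051166617867 349 ptr n,med,std 175 44.729338305119306 1.3265668695160353 52.98505070480329
[581.20124426   6.02118225 161.80406186] 88.54627040503804 [0.83277267 0.39598227 0.30563097]
```

View pics/a4c.png

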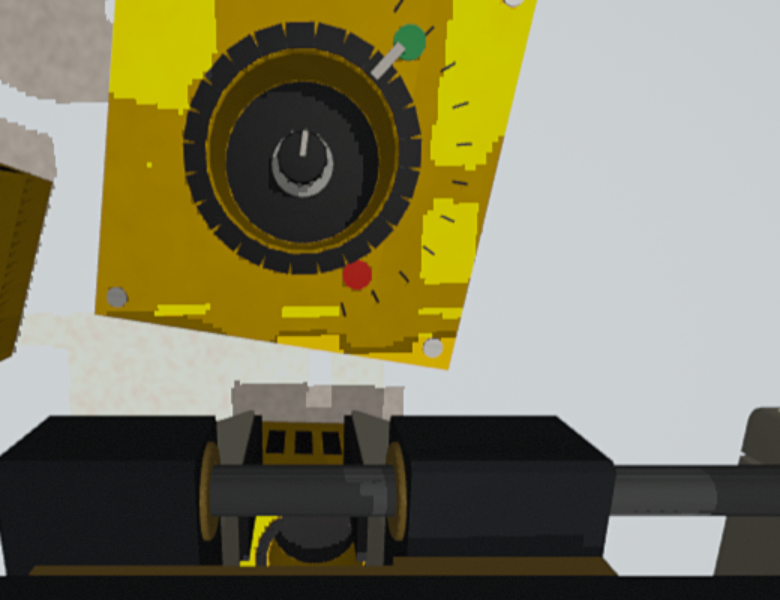

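The crop shows the pointer on the green dot (about 1° off), the knob free and back up, and the red dot clear. Nothing is touching, so I hand in.

```bash
python3 -c "
from plant import *
print(close_job())"
```

```text
the job is handed in; nothing more can be done
None
```

The job is handed in: the pointer lies over the green dot (about 1° off centre), turned with an estimated 6–7 N on the clutch, and the knob is released and looks fully sprung back; the arm came nowhere near the lens, dish or screwdriver.

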